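# Scan out the sealed instrument case and crack its lid

## Robot

A 6-joint arm with a two-finger parallel gripper is mounted at the origin on the work surface. World frame = base frame: x ahead of the robot, y to its left, z up, the work surface at z = 0. Lengths are in m, angles in rad, forces in N, time in s.
With the tool pointing down it reaches from about 0.35 to 0.975 m from the base axis. Payload 17.4 kg.
Tool frame: the origin (TCP) lies midway between the tips of the shut fingers; the grasp point (between the pads) lies 19 mm behind it; z points along the fingers, y is the line along which they close (so a half turn about z gives the same grasp; the last joint's range is limited). The gripper opens to 85 mm and grips with 20 to 120 N. Pads are 22 mm wide; open, the fingers measure 114 mm over their backs; the gripper's body (76 mm by 85 mm) begins 54 mm behind the grasp point. The pads swing forward as they close: fully open they stand 13 mm farther back than shut.
Start: joints at [1.168, 0.116, 1.442, -0, 1.584, -0.038], TCP at [0.241, 0.631, 0.231] pointing down, gripper open.
Joint ranges: [-2.83, 2.83], [-0.83, 2.19], [0.07, 2.5], [-1.14, 4.28], [0.01, 3], [-2.97, 2.97]. Speed limits (rad/s): [1.89, 1.89, 2.22, 3.14, 3.14, 3.14].

## Interface

Orientations are given as a rotation vector (axis times angle).
In Python, from rig import status, vision, hand_in gives the robot as it stands.
- The arm moves only by the tool play_rows, never from a script. Its argument "motion" is text: rows parted by semicolons, each of 4 numbers parted by spaces: the shift along the world's x, y, z in m, then the turn about the world's z in rad. A call has exactly 10 rows; each row shifts and turns the commanded pose from where the row before left it; what a row does not reach is not made up. A row lasts 1/10 s, in which the tool goes at most 50 mm and 8.59 degrees, less where a joint would pass 70% of its speed; a pose out of reach is approached as far as the arm can. A call is refused whole if a number of a shift passes 0.05 or a number of a turn 0.15, either way. A call with a gripper value outside its range is refused whole. "fingers" is the closure in counts, from 0 (fully open) to 255 (shut), set as the call begins (left out, the last holds). The fingers move at their own pace and stop on an object; "grip_force" is the grip in N (left out, the last holds). Time passes only in rows, so rows that do not move let the fingers close, or fill a call up. It gives the time, the measured TCP pose, the force, the opening and the grip force at its end, in the units of the state.
- status.observe(): the state, without advancing time (a new reading comes with each control period).
- vision.snapshot(name): name is "scene" or "top" or "wrist"; returns the picture (480x640x3 uint8, red, green, blue); there is no depth.
- vision.camera_params(name): a dict with "intrinsics" (3x3 intrinsics, pixels), "eye" and "attitude" of the camera in the world. Camera axes: x right, y down, z forward; pixel columns grow to the right and rows downward; lengths in m; the calibration is good to about 2 mm. A picture is of the moment at which its call begins: read the wrist's pose just before it. camera_params takes no time and is no camera call; for the wrist camera it gives the pose at the moment of the call.
- hand_in(): hands the job in; it is judged then, once.
Trained networks look in the newest picture that a camera, given by its name, has taken for a name from the list of things; names that differ only in an ending like _2 or _b are one class to them, and where a whole thing is asked for, a point or a joint stands for the part that bears it (a point fixed in the world has none). Each returns a list of dicts, best first, with "conf" (0 to 1); they miss things now and then, are a little off and sometimes report something else, mostly with a low value. They report only what shows in the picture. A call takes as long as a camera call. They do not tell look-alikes from the thing itself.
- vision.find_in(camera, target): "bbox" ([left, top, right, bottom] in pixels, round what is visible of it).
- vision.outline_of(camera, target): "region" (480x640 bool, what is visible of it) and "bbox" ([left, top, right, bottom] in pixels, round what is visible of it).
- vision.spot_point(camera, target): "point" ([row, column] in pixels: a listed point, or the origin of a listed thing).
The state is a dict: "time": time; "joint_positions": joint angles; "joint_vel": joint speeds; "joint_efforts": joint torques, N m; "eef_pos": TCP position; "tcp_rot": TCP orientation; "wrist_force": force on the tool from outside, world axes, zero at the start; "moment": the same for the moment, N m; "finger_gap": finger opening in m; "finger_force": force on a finger pad.
Only numpy, scipy, OpenCV 4.12 (cv2) and the standard library are available. Lean on these libraries where they do the work, as an engineer would, in place of code of your own. Each camera call takes 0.05 s, during which the arm holds its last target. There are 200 camera calls.

## Task

Take the barcode scanner out of its stand, hold it steady for a full second pointing straight down at the middle of the barcode label on the closed case, about 7 cm above it and without touching the case or its lid, and put it back upright in its stand. Then pull the lid straight up by its red handle until its sticky seal breaks free, without flinging it up, and hold it still and level over the case, slightly open with a gap of about 4 cm. Finish while still holding the lid there by its handle; leave the hand meter, the screwdriver and the jar where they are.

Things in the scene. Friction and masses are not known exactly. Their poses are not given: they have to be found in the camera images.
- case: Black instrument case with silver edges, fixed to the bench. Shell 200 mm (its x) by 240 mm (its y) by 80 mm high, closed by the lid. Origin: centre of the underside on the bench; z up; its -x side is turned roughly to the robot.
- lid: Black lift-off lid, 200 by 240 by 20 mm, 0.3 to 0.65 kg, loose but gripped by the seal. Origin: centre of its underside, 80 mm above the bench when shut, axes as the case's. Two 46 mm deep tongues under it reach into the shell at y = +-80 mm. Pulled straight up it lets go at 15 to 21 N (weight included), the peak within the first 5 mm; from 20 mm up only its weight remains.
- lid_handle (a point): Centre of the lid's red grip bar: 14 mm wide (lid's x) by 14 mm high, 120 mm long along the lid's y, over the lid's middle on two posts at y = +-52 mm (88 mm free between them); 54 mm above the lid's underside, 134 mm above the bench when shut, with 27 mm free under the bar. Axes as the lid's.
- label (a point): Centre of the white barcode label (42 by 70 mm) lying flat on the lid's top, 101 mm above the bench; at x = +58 mm, y = 0 in the lid's frame (on the far side of the handle). z is its outward normal (up).
- scanner: Round stick scanner standing upright in the stand, 150 mm long, about 0.16 kg: black head 40 mm diameter for the lowest 45 mm, above it a yellow handle 30 mm diameter up to 150 mm with a black band. Origin: centre of the scanning window, the flat lower end; z runs from the window up the handle; it looks along -z. Loose.
- stand_floor (a point): Centre of the inner floor of the scanner's grey cup stand, 6 mm above the bench. Cup: bore 58 mm, outside 68 mm, rim 65 mm above the bench, foot 90 mm diameter, fixed to the bench. The stand may be on either side of the case.
- meter: Orange hand-held meter lying flat, 150 by 75 by 32 mm, long along its x; origin centre of underside. Loose, leave alone.
- screwdriver: Screwdriver lying on the bench, 160 mm long along its x. Loose, leave alone.
- jar: Small parts jar with blue cap, 60 mm diameter, 70 mm high; origin centre of underside. Loose, leave alone.
Things that resemble listed ones, but are neither listed nor needed, are in the scene too. There is more than one size of the scanner; the one meant has the size given above.

How it is judged:
On the way, in this order (a step that is already met when the one before it is completed fails the run):
1. the scanner is held steady, pointing down at the middle of the label from 40 to 105 mm, the lid still shut (horizontal distance between scanner and label below 0.016 m and z of scanner in the frame of label between 0.04 and 0.105 m and angle between scanner's own z axis and vertical below 0.15 rad and linear speed of scanner below 0.02 m/s and angular speed of scanner below 0.2 rad/s and contact force between the fingers and scanner above 1 N and z of lid in the frame of case below 0.085 m), for 0.8 s.
2. the scanner is back in its stand, let go, the lid still shut (horizontal distance between scanner and stand_floor below 0.016 m and height (world z) of scanner below 0.016 m and angle between scanner's own z axis and vertical below 0.35 rad and contact force between the fingers and scanner below 0.2 N and linear speed of scanner below 0.03 m/s and z of lid in the frame of case below 0.085 m), for 0.2 s.
3. the lid is pulled free of its seal by the fingers (z of lid in the frame of case above 0.095 m and contact force between the fingers and lid above 1 N), for 0.1 s.
At the end, for the whole second after the job is handed in: The lid is held still and level (within 0.17 rad) by the fingers at its handle and by nothing else, 20 to 65 mm above its shut height and within 30 mm of the case's middle; the scanner stands in its cup (within 16 mm of the middle, within 10 mm of its floor, leaning under 0.35 rad), not touched (z of lid in the frame of case between 0.1 and 0.145 m and horizontal distance between lid and case below 0.03 m and angle between lid's own z axis and vertical below 0.17 rad and linear speed of lid below 0.02 m/s and contact force between the fingers and lid above 1 N and distance between the grasp point and lid_handle below 0.07 m and contact force between lid and case below 0.3 N and horizontal distance between scanner and stand_floor below 0.016 m and height (world z) of scanner below 0.016 m and angle between scanner's own z axis and vertical below 0.35 rad and contact force between the fingers and scanner below 0.2 N and contact force between each of scanner, meter, screwdriver, jar and lid below 0.1 N); the arm keeps its last pose, push and grip.
It fails at once if the lid is flung up (over 110 mm above its shut height) (z of lid in the frame of case above 0.19 m).
It fails at once if the scanner knocks against the case or lid (contact force between scanner and case above 1 N or contact force between scanner and lid above 1 N).
It fails at once if the meter is disturbed (over 25 mm) (distance of meter from where it was at the start of the episode above 0.025 m).
It fails at once if the screwdriver is disturbed (over 25 mm) (distance of screwdriver from where it was at the start of the episode above 0.025 m).
It fails at once if the jar is disturbed (over 25 mm) (distance of jar from where it was at the start of the episode above 0.025 m).
It also fails if it takes over 64 s, if anything falls off the work surface, if the arm or the gripper's body presses on something with over 40 N, if the wrist force passes 120 N, or if a joint passes its speed limit or range.

## Working session

There is one attempt and no reset: what is moved stays moved. The work goes in short steps, Python scripts to look and compute and a tool call to move; the robot and the scene stay as the last step left them, time stands still between calls to the robot, and variables do not carry over. Pictures are saved under pics/ and viewed, at most 10 in all, crops included, and the job is handed in when it is done.

Besides the shell and the picture viewer there is one more tool, called after ">>>" by a JSON object that holds its "api" and its "payload", one argument or row to a line. play_rows: Moves the arm, as the interface text tells. Its arguments: {"type":"object","properties":{"motion":{"type":"string"},"fingers":{"type":"number"},"grip_force":{"type":"number"}},"required":["motion"]}

```bash
mkdir -p pics; cat > h.py <<'E'
import numpy as np,cv2
from rig import status,vision,hand_in
def save(n,f,crop=None,s=1):
    im=vision.snapshot(n)
    return put(im,f,crop,s)
def put(im,f,crop=None,s=1):
    c=im if crop is None else im[crop[1]:crop[3],crop[0]:crop[2]]
    c=cv2.resize(c,None,fx=s,fy=s,interpolation=cv2.INTER_CUBIC)
    cv2.imwrite('pics/'+f,c[:,:,::-1]);return im
def RT(p):
    from scipy.spatial.transform import Rotation as R
    a=np.array(p['attitude'],float)
    return a if a.shape==(3,3) else R.from_rotvec(a).as_matrix()
def ray(p,u,v):
    d=RT(p)@np.linalg.inv(np.array(p['intrinsics']))@[u,v,1.];return d
def atz(p,u,v,z):
    d=ray(p,u,v);e=np.array(p['eye']);return e+d*(z-e[2])/d[2]
def proj(p,X):
    q=np.array(p['intrinsics'])@RT(p).T@(np.array(X)-np.array(p['eye']));return q[:2]/q[2]
E
python3 - <<'E'
from h import *
print(status.observe())
for n in('scene','top'):
    save(n,n+'0.png');p=vision.camera_params(n);print(n,p)
    for t in('case','lid','scanner','meter','screwdriver','jar'):
        print(t,[(np.round(d['bbox']),round(d['conf'],2)) for d in vision.find_in(n,t)])
    for t in('lid_handle','label','stand_floor','scanner'):
        print(t,[(np.round(d['point'],1),round(d['conf'],2)) for d in vision.spot_point(n,t)])
E
```

```text
{'time': 0.0, 'joint_positions': array([ 1.16820582e+00,  1.16503668e-01,  1.44227624e+00,  2.93179751e-05,
        1.58402934e+00, -3.78322801e-02]), 'joint_vel': array([ 0.00170075,  0.00126342,  0.00015201,  0.00099986, -0.00127183,
        0.00107331]), 'joint_efforts': array([-6.27579240e-03, -7.32024264e+01, -6.32456017e+01, -3.36700014e-04,
        6.41093095e-03,  4.92486333e-05]), 'eef_pos': array([0.24073021, 0.63039865, 0.23054344]), 'tcp_rot': array([-5.69735778e-01, -3.08919936e+00,  1.85464269e-03]), 'wrist_force': array([-0.51555704, -0.06710496,  0.77417602]), 'moment': array([ 0.00657003,  0.01078767, -0.05220193]), 'finger_force': 0.0, 'finger_gap': 0.08542873476570056}
scene {'intrinsics': array([[503.5712716 ,   0.        , 308.17480793],
       [  0.        , 503.5712716 , 242.47633174],
       [  0.        ,   0.        ,   1.        ]]), 'eye': array([ 1.15953322, -0.17187412,  0.89724341]), 'attitude': array([-2.02414226, -1.53037517,  0.57405501])}
case [(array([254., 255., 400., 348.]), 0.67)]
lid [(array([256., 217., 404., 324.]), 0.98)]
scanner [(array([14
[... 675 characters left out ...]
 'attitude': array([-2.17600244,  2.17568061, -0.13638237])}
case [(array([256., 249., 350., 260.]), 0.55)]
lid [(array([243., 168., 352., 258.]), 0.89), (array([148., 163., 169., 220.]), 0.56)]
scanner [(array([408., 291., 453., 319.]), 0.95), (array([419., 246., 446., 262.]), 0.91), (array([463., 235., 516., 260.]), 0.6)]
meter [(array([174., 218., 215., 280.]), 0.6)]
screwdriver []
jar [(array([432., 166., 458., 195.]), 0.86), (array([247., 167., 349., 254.]), 0.38)]
lid_handle [(array([208.7, 298. ]), 0.7)]
label [(array([185.2, 296.3]), 0.63)]
stand_floor [(array([254.6, 424.8]), 0.57)]
scanner [(array([253.3, 471.5]), 0.77), (array([300.3, 418.5]), 0.64), (array([256.7, 422.3]), 0.54)]
```

View pics/scene0.png

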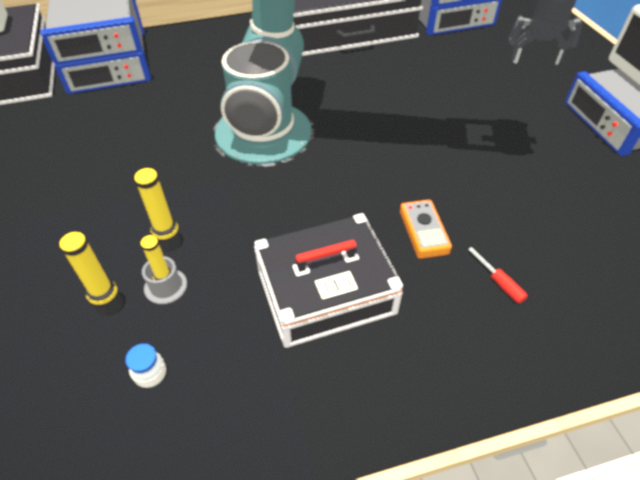

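View pics/top0.png

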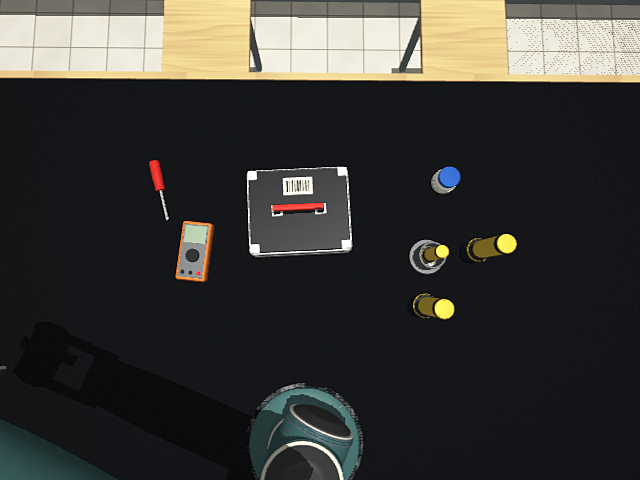

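Three scanner candidates (scene px): in the grey cup at (155,260), loose at (157,205), loose at (90,270). The one in the cup is the one meant (smaller, standing in the stand). I'll confirm that in a crop and measure.

```bash
python3 - <<'E'
from h import *
a=cv2.imread('pics/scene0.png')[:,:,::-1]; put(a,'crop1.png',(50,150,230,310),4)
t=cv2.imread('pics/top0.png')[:,:,::-1]
S=vision.camera_params('scene');T=vision.camera_params('top')
def tri(us,ut):
    A=[];b=[]
    for p,u in((S,us),(T,ut)):
        d=ray(p,*u);d/=np.linalg.norm(d);M=np.eye(3)-np.outer(d,d);A.append(M);b.append(M@p['eye'])
    return np.linalg.lstsq(np.vstack(A),np.hstack(b),rcond=None)[0]
def yel(im,box):
    x0,y0,x1,y1=box;h=cv2.cvtColor(im[y0:y1,x0:x1].copy(),cv2.COLOR_RGB2HSV)
    m=((abs(h[...,0].astype(int)-28)<8)&(h[...,1]>180)&(h[...,2]>190)).astype(np.uint8)
    n,l,s,c=cv2.connectedComponentsWithStats(m);i=1+np.argmax(s[1:,4]);return c[i]+[x0,y0],s[i]
for nm,box in(('stand',(430,240,452,262)),('far',(490,230,520,260)),('near',(430,292,460,325))):
    c,s=yel(t,box);print(nm,c,s,'z.156',atz(T,*c,.156),'z.2',atz(T,*c,.2))
print('triScannerTop',tri((150.5,242.5),yel(t,(430,240,452,262))[0]))
print('far top',tri((76,242),yel(t,(490,230,520,260))[0]),'near',tri((148,177),yel(t,(430,292,460,325))[0]))
print('floor',tri((164.1,285.2),(424.8,254.6)),atz(S,164.1,285.2,.006),atz(T,424.8,254.6,.006))
for n,us,ut,z in(('handle',(325.5,251.4),(298,208.7),.134),('label',(335.1,285.9),(296.3,185.2),.101)):
    print(n,tri(us,ut),atz(S,*us,z),atz(T,*ut,z))
# red handle bar, label mask in top
h=cv2.cvtColor(t.copy(),cv2.COLOR_RGB2HSV);m=(((h[...,0]<8)|(h[...,0]>172))&(h[...,1]>150)&(h[...,2]>100)).astype(np.uint8)
m[:,:260]=0;m[:,340:]=0;m[:190]=0;m[230:]=0
ys,xs=np.nonzero(m);r=cv2.minAreaRect(np.c_[xs,ys].astype(np.float32));print(r)
bx=cv2.boxPoints(r);print([atz(T,*q,.141)[:2].round(4) for q in bx],atz(T,*r[0],.14))
L=(t.min(2)>150).astype(np.uint8);L[:,:275]=0;L[:,320:]=0;L[:174]=0;L[198:]=0
ys,xs=np.nonzero(L);r=cv2.minAreaRect(np.c_[xs,ys].astype(np.float32));print('label',r,atz(T,*r[0],.101))
for n,c in(('jar',(449,177)),('meter',(195,251))):print(n,atz(T,*c,.07 if n=='jar' else .032))
E
```

```text
stand [447.83333333 250.5       ] [17  8  2  6  6] z.156 [ 0.46836595 -0.32856536  0.156     ] z.2 [ 0.46478072 -0.31473621  0.2       ]
far [499.2 237. ] [8 5 4 5 5] z.156 [ 0.49927718 -0.44719041  0.156     ] z.2 [ 0.49429602 -0.42800423  0.2       ]
near [437.5 301.5] [6 8 4 4 4] z.156 [ 0.35401915 -0.30167395  0.156     ] z.2 [ 0.35559774 -0.2890592   0.2       ]
triScannerTop [ 0.46932882 -0.31992434  0.15451322]
far top [ 0.49245219 -0.42444094  0.21612223] near [ 0.35578392 -0.28838777  0.21570602]
floor [ 0.46942922 -0.31656856  0.00867869] [ 0.46668072 -0.31926579  0.006     ] [ 0.46982436 -0.31495971  0.006     ]
handle [0.56851649 0.01274111 0.12867884] [0.57276364 0.01243493 0.134     ] [0.56734079 0.01159572 0.134     ]
label [0.63141539 0.01593059 0.09676556] [0.63400122 0.01359838 0.101     ] [0.63073527 0.01709133 0.101     ]
((298.0192565917969, 206.4038543701172), (6.231035232543945, 50.22880172729492), 87.27368927001953)
[array([0.5758, 0.0695]), array([ 0.5817, -0.0463]), array([ 0.5671, -0.0469]), array([0.5612, 0.0687])] [0.57164396 0.01137222 0.14      ]
label ((297.5, 185.5), (17.0, 29.0), 90.0) [0.63000748 0.01419286 0.101     ]
jar [ 0.66037823 -0.36446426  0.07      ]
meter [0.47676369 0.27427867 0.032     ]
```

View pics/crop1.png

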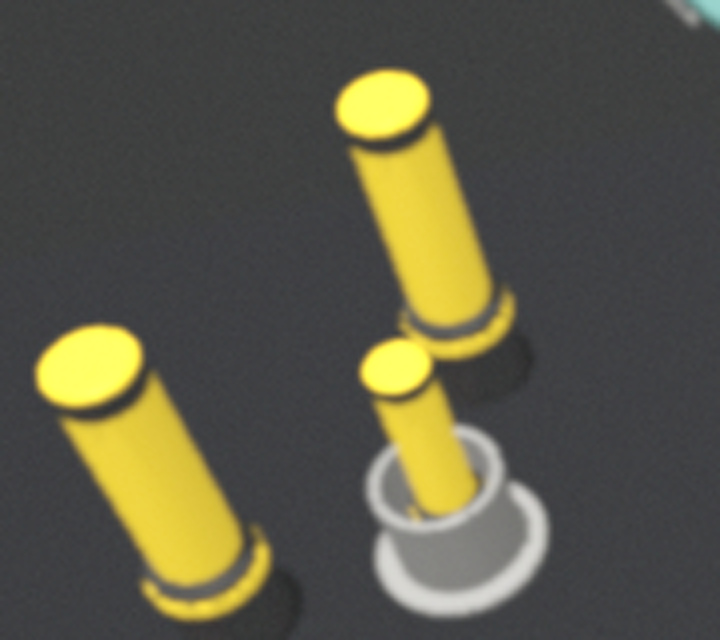

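The crop confirms it: the cup scanner is the thin one, with its top at about 0.155 m. The two loose ones are fatter, with tops at about 0.216 m. Moving over the stand.

>>> {"api": "play_rows", "payload": {
  "motion": "0.024 -0.04 0.01 -0.0456;0.024 -0.04 0.01 -0.0456;0.024 -0.04 0.01 -0.0456;0.024 -0.04 0.01 -0.0456;0.024 -0.04 0.01 -0.0456;0.024 -0.04 0.01 -0.0456;0.024 -0.04 0.01 -0.0456;0.024 -0.04 0.01 -0.0456;0.024 -0.04 0.01 -0.0456;0.024 -0.04 0.01 -0.0456",
  "fingers": 0,
  "grip_force": 40
}}

```text
time: 2.1
eef_pos: [0.4814, 0.2288, 0.332]
tcp_rot: [1.256, 2.879, 0.001]
wrist_force: [0.7, 1.2, 0.0]
finger_gap: 0.0852
finger_force: 0.0
```

>>> {"api": "play_rows", "payload": {
  "motion": "0 -0.045 0 0;0 -0.045 0 0;0 -0.045 0 0;0 -0.045 0 0;0 -0.045 0 0;0 -0.045 0 0;0 -0.045 0 0;0 -0.045 0 0;0 -0.045 0 0;0 -0.045 0 0"
}}

```text
time: 3.1
eef_pos: [0.4804, -0.2213, 0.3316]
tcp_rot: [1.253, 2.88, -0.0]
wrist_force: [-0.1, 1.0, -0.3]
finger_gap: 0.0855
finger_force: 0.0
```

```bash
python3 - <<'E'
from h import *
from scipy.spatial.transform import Rotation as R
o=status.observe();p=vision.camera_params('wrist');print(o['time'],o['eef_pos'],R.from_rotvec(o['tcp_rot']).as_matrix().round(3).tolist(),o['joint_positions'].round(3))
Rt=R.from_rotvec(o['tcp_rot']).as_matrix();print('cam in tool',Rt.T@(np.array(p['eye'])-o['eef_pos']))
save('wrist','wrist1.png')
for t in('stand_floor','scanner'):print(t,[(np.round(d['point'],1),round(d['conf'],2)) for d in vision.spot_point('wrist',t)])
for t in('scanner',):print([(np.round(d['bbox']),round(d['conf'],2)) for d in vision.find_in('wrist',t)])
print(proj(p,[.4694,-.3195,.156]),proj(p,[.4694,-.3165,.006]))
E
```

```text
3.1 [ 0.48035791 -0.22133418  0.33157919] [[-0.681, 0.732, 0.001], [0.732, 0.681, -0.0], [-0.001, 0.0, -1.0]] [-0.48  -0.212  1.597  0.     1.755 -1.23 ]
cam in tool [ 0.06849381 -0.00021924 -0.14223699]
stand_floor [(array([237.4, 264.4]), 0.71)]
scanner [(array([237.8, 267.1]), 0.65), (array([300.3, 217.7]), 0.65), (array([163.3, 204.7]), 0.59)]
[(array([202., 284., 239., 337.]), 0.98), (array([ 87., 138., 227., 209.]), 0.9), (array([229., 230., 280., 289.]), 0.71)]
[243.10300404 283.95909353] [267.54187145 239.93243707]
```

View pics/wrist1.png

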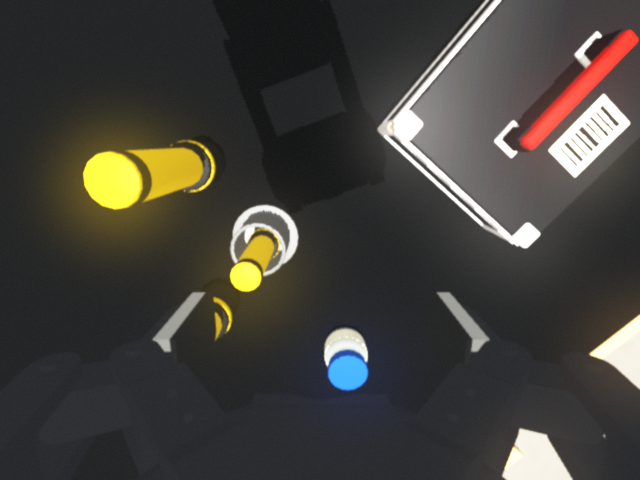

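The wrist picture shows the thin scanner in the cup: top at (246,276), foot ring at (268,238). The near big scanner's top is at (113,180) and the far one is mostly hidden at (225,317). Refining the position.

```bash
python3 - <<'E'
from h import *
p=vision.camera_params('wrist');t=cv2.imread('pics/wrist1.png')[:,:,::-1].copy()
h=cv2.cvtColor(t,cv2.COLOR_RGB2HSV)
m=((abs(h[...,0].astype(int)-29)<8)&(h[...,1]>120)&(h[...,2]>225)).astype(np.uint8);m[:,:225]=0;m[:,290:]=0;m[:240]=0
n,l,s,c=cv2.connectedComponentsWithStats(m);i=1+np.argmax(s[1:,4]);print(s[i],c[i],atz(p,*c[i],.156))
print('top 246,276',atz(p,246,276,.156),'bbox centre',)
print('floor',atz(p,264.4,237.4,.006))
g=((t.min(2)>150)&(h[...,1]<60)).astype(np.uint8);g[:,:225]=0;g[:,305:]=0;g[:195]=0;g[285:]=0
ys,xs=np.nonzero(g);print(xs.min(),xs.max(),ys.min(),ys.max())
for X,z,r in(((.469,-.3165),.065,.034),((.469,-.3165),.006,.045)):
    q=np.array([proj(p,[X[0]+r*np.cos(a),X[1]+r*np.sin(a),z]) for a in np.linspace(0,6.28,60)]);print(q.min(0),q.max(0))
cv2.imwrite('pics/c2.png',cv2.resize(t[190:300,210:310],None,fx=5,fy=5)[:,:,::-1])
E
```

```text
[230 262  31  29 717] [245.12273361 276.21896792] [ 0.46559053 -0.31039605  0.156     ]
top 246,276 [ 0.46606312 -0.309652    0.156     ] bbox centre
floor [ 0.46362989 -0.31503671  0.006     ]
230 297 205 275
[231.39090099 226.56918236] [287.61031407 280.09250358]
[233.81581135 208.36127554] [299.49264394 271.54377778]
```

View pics/c2.png

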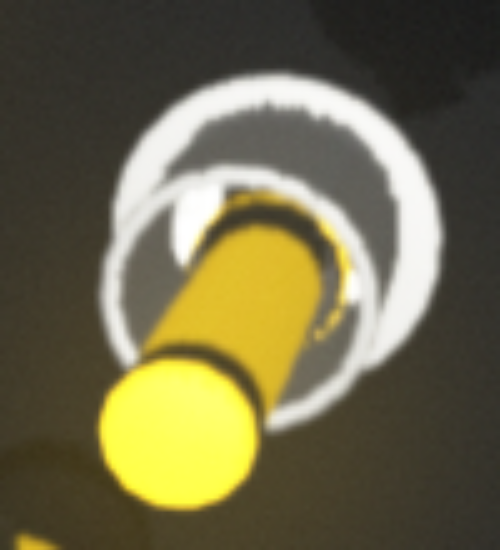

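The crop shows the cup rim spanning x 230–286 and y 223–276 in full-image px, with the scanner top at (245,276). The wrist puts the stand near (0.466,-0.314). Moving closer and looking again.

>>> {"api": "play_rows", "payload": {
  "motion": "-0.002 -0.013 -0.013 0;-0.002 -0.013 -0.013 0;-0.002 -0.013 -0.013 0;-0.002 -0.013 -0.013 0;-0.002 -0.013 -0.013 0;-0.002 -0.013 -0.013 0;-0.0024 -0.013 -0.013 0;0 0 0 0;0 0 0 0;0 0 0 0"
}}

```text
time: 4.3
eef_pos: [0.4667, -0.3103, 0.241]
tcp_rot: [1.253, 2.88, -0.0]
wrist_force: [-0.5, 0.6, 0.8]
finger_gap: 0.0854
finger_force: 0.0
```

```bash
python3 - <<'E'
from h import *
o=status.observe();p=vision.camera_params('wrist');t=vision.snapshot('wrist').copy();print(o['eef_pos'])
h=cv2.cvtColor(t,cv2.COLOR_RGB2HSV)
m=((abs(h[...,0].astype(int)-29)<8)&(h[...,1]>120)&(h[...,2]>225)).astype(np.uint8)
n,l,s,c=cv2.connectedComponentsWithStats(m)
for i in range(1,n):
    if s[i,4]>150:print(s[i],c[i].round(1),atz(p,*c[i],.156).round(4),atz(p,*c[i],.216).round(4))
for k in('stand_floor',):print([(np.round(d['point'],1),atz(p,d['point'][1],d['point'][0],.006).round(4),round(d['conf'],2)) for d in vision.spot_point('wrist',k)])
for X,z,r in(((.466,-.314),.065,.034),((.466,-.314),.006,.045),((.466,-.312),.156,.015)):
    q=np.array([proj(p,[X[0]+r*np.cos(a),X[1]+r*np.sin(a),z]) for a in np.linspace(0,6.28,60)]);print(q.min(0).round(),q.max(0).round())
    cv2.polylines(t,[q.astype(np.int32)],True,(0,255,0),1)
q=proj(p,np.array(o['eef_pos']));print('tcp px',q);cv2.circle(t,tuple(q.astype(int)),3,(255,0,0),-1)
put(t,'wrist2.png')
E
```

```text
[ 0.46668328 -0.3103133   0.24103701]
[  88   27   96  101 7448] [135.7  76.3] [ 0.3146 -0.3078  0.156 ] [ 0.3423 -0.2952  0.216 ]
[ 167   52   79   81 3080] [212.9 103.1] [ 0.3572 -0.2884  0.156 ] [ 0.3737 -0.2809  0.216 ]
[213  84  47  60 256] [245.3 120.1] [ 0.3778 -0.2825  0.156 ] [ 0.3889 -0.2766  0.216 ]
[300 203  37  29 596] [318.3 215.9] [ 0.4509 -0.2958  0.156 ] [ 0.4427 -0.2864  0.216 ]
[ 296  228   43   41 1372] [317.4 248. ] [ 0.4654 -0.3123  0.156 ] [ 0.4533 -0.2986  0.216 ]
[219 284  56  42 272] [254.1 296.3] [ 0.457  -0.3682  0.156 ] [ 0.4472 -0.3397  0.216 ]
[ 197  299   67  109 4040] [232.8 348.9] [ 0.4725 -0.4106  0.156 ] [ 0.4586 -0.3709  0.216 ]
[(array([210.3, 315.3]), array([ 0.4649, -0.3169,  0.006 ]), 0.98)]
[281. 184.] [354. 256.]
[276. 167.] [360. 249.]
[296. 227.] [341. 269.]
tcp px [321.04003224 303.25902115]
```

View pics/wrist2.png

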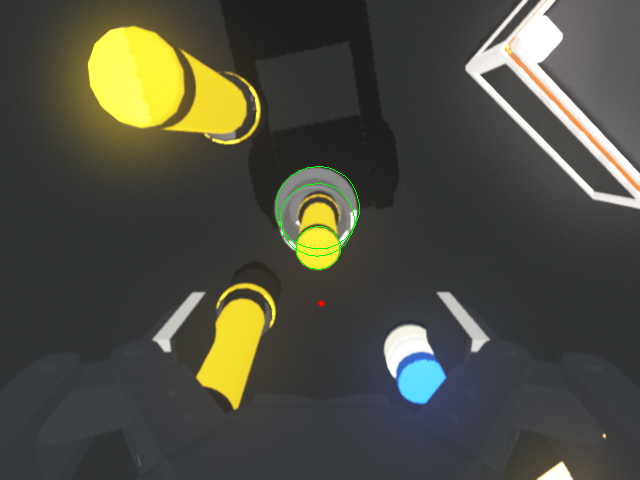

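The wrist picture shows the scanner top at (317,248), where the overlay predicts it, and the big scanners are clear of the fingers. Descending and gripping.

>>> {"api": "play_rows", "payload": {
  "motion": "-0.001 -0.0025 -0.015 0;0 0 -0.02 0;0 0 -0.02 0;0 0 -0.02 0;0 0 -0.02 0;0 0 -0.02 0;0 0 -0.015 0;0 0 -0.01 0;0 0 -0.005 0;0 0 0 0"
}}

```text
time: 5.4
eef_pos: [0.4654, -0.3128, 0.095]
tcp_rot: [-1.253, -2.88, -0.0]
wrist_force: [0.7, -0.1, 0.9]
finger_gap: 0.0857
finger_force: 0.0
```

>>> {"api": "play_rows", "payload": {
  "motion": "0 0 0 0;0 0 0 0;0 0 0 0;0 0 0 0;0 0 0 0;0 0 0 0;0 0 0 0;0 0 0 0;0 0 0 0;0 0 0 0",
  "fingers": 255,
  "grip_force": 40
}}

```text
time: 6.4
eef_pos: [0.4657, -0.313, 0.0958]
tcp_rot: [1.253, 2.88, -0.0]
wrist_force: [0.4, 2.1, 6.5]
finger_gap: 0.0296
finger_force: 39.4
```

>>> {"api": "play_rows", "payload": {
  "motion": "0 0 0.01 0;0 0 0.02 0;0 0 0.02 0;0 0 0.025 0;0 0 0.025 0;0 0 0.025 0;0 0 0.025 0;0 0 0.02 0;0 0 0.015 0;0 0 0.005 0"
}}

```text
time: 7.4
eef_pos: [0.4655, -0.3131, 0.287]
tcp_rot: [1.253, 2.879, -0.001]
wrist_force: [1.1, -0.3, -1.8]
finger_gap: 0.0291
finger_force: 39.6
```

>>> {"api": "play_rows", "payload": {
  "motion": "0.005 0.01 0 0;0.008 0.016 0 0;0.01 0.02 0 0;0.01 0.02 0 0;0.01 0.02 0 0;0.01 0.02 0 0;0.01 0.02 0 0;0.01 0.02 0 0;0.01 0.02 0 0;0.005 0.01 0 0"
}}

```text
time: 8.4
eef_pos: [0.5538, -0.1349, 0.2839]
tcp_rot: [-1.251, -2.88, -0.0]
wrist_force: [-0.3, 1.3, -2.4]
finger_gap: 0.029
finger_force: 39.7
```

```bash
python3 - <<'E'
from h import *
o=status.observe();p=vision.camera_params('wrist');t=vision.snapshot('wrist').copy();print(o['eef_pos'],o['finger_gap'],o['finger_force'])
for k,z in(('label',.101),('lid_handle',.134)):print(k,[(np.round(d['point'],1),atz(p,d['point'][1],d['point'][0],z).round(4),round(d['conf'],2)) for d in vision.spot_point('wrist',k)])
for z in(.101,.141):
  for x,y in(((.63,.0143)) ,((.5716,.0114))) : 
    q=proj(p,[x,y,z]).astype(int);cv2.circle(t,tuple(q),2,(0,255,0),-1)
put(t,'wrist3.png')
E
```

```text
[ 0.55376032 -0.13489656  0.28387509] 0.02895475673581975 39.706286787986755
label [(array([149.5, 498.9]), array([0.6275, 0.0187, 0.101 ]), 0.91)]
lid_handle [(array([104.6, 470.9]), array([0.5731, 0.015 , 0.134 ]), 0.61)]
```

View pics/wrist3.png

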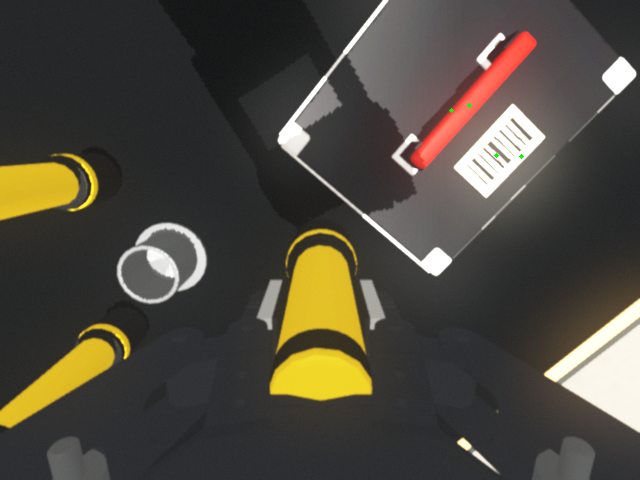

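Label at (498,150) and handle at (471,105) agree with the earlier values, and the scanner hangs straight in the grip. Moving over the label.

>>> {"api": "play_rows", "payload": {
  "motion": "0.004 0.008 0 0;0.008 0.016 0 0;0.01 0.02 0 0;0.01 0.02 0 0;0.01 0.02 0 0;0.01 0.02 0 0;0.01 0.02 0 0;0.008 0.016 0 0;0.004 0.008 0 0;0.0015 0.002 0 0"
}}

```text
time: 9.55
eef_pos: [0.6292, 0.0135, 0.2851]
tcp_rot: [-1.253, -2.881, 0.0]
wrist_force: [0.1, -0.9, -2.1]
finger_gap: 0.0288
finger_force: 39.8
```

>>> {"api": "play_rows", "payload": {
  "motion": "0 0 -0.004 0;0 0 -0.006 0;0 0 -0.006 0;0 0 -0.004 0;0 0 -0.002 0;0 0 0 0;0 0 0 0;0 0 0 0;0 0 0 0;0 0 0 0"
}}

```text
time: 10.55
eef_pos: [0.629, 0.0131, 0.2634]
tcp_rot: [1.253, 2.881, 0.0]
wrist_force: [-0.9, 1.0, -2.0]
finger_gap: 0.0293
finger_force: 39.8
```

>>> {"api": "play_rows", "payload": {
  "motion": "0 0 0 0;0 0 0 0;0 0 0 0;0 0 0 0;0 0 0 0;0 0 0 0;0 0 0 0;0 0 0 0;0 0 0 0;0 0 0 0"
}}

```text
time: 11.55
eef_pos: [0.6289, 0.0131, 0.2633]
tcp_rot: [-1.253, -2.881, 0.0]
wrist_force: [-0.1, 0.5, -1.8]
finger_gap: 0.0289
finger_force: 39.8
```

```bash
python3 - <<'E'
from h import *
o=status.observe();p=vision.camera_params('scene');t=vision.snapshot('scene').copy();print(o['eef_pos'],o['finger_force'])
for k in('scanner','label'):print(k,[(np.round(d['point'],1),round(d['conf'],2)) for d in vision.spot_point('scene',k)])
print('window pred',proj(p,o['eef_pos']-[0,0,.09]),'label pred',proj(p,[.63,.0145,.101]))
put(t,'scene2.png',(200,130,440,330),3)
E
```

```text
[0.62890197 0.01307764 0.26329529] 39.78248655796051
scanner [(array([261. , 333.8]), 0.76), (array([243.2, 169.6]), 0.71), (array([305.1, 106.4]), 0.58)]
label [(array([286.1, 334.8]), 0.97)]
window pred [334.95899208 260.86114452] label pred [334.92388017 284.15047115]
```

View pics/scene2.png

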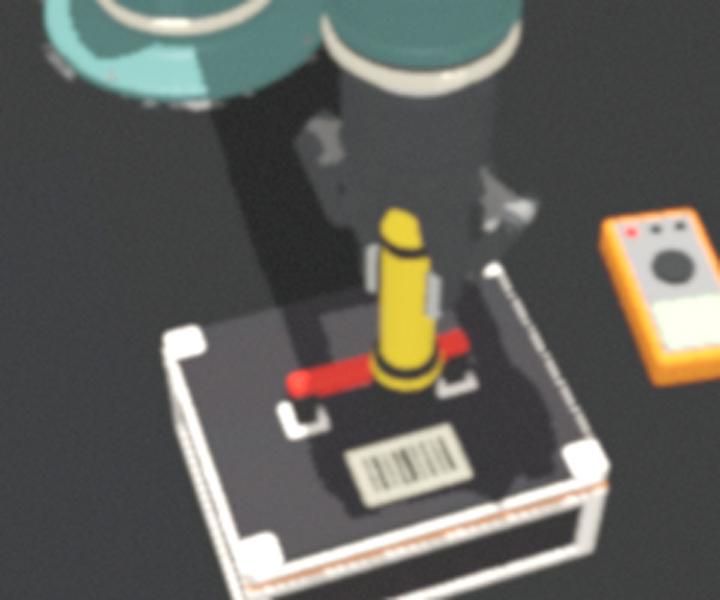

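The picture shows the scanner above the label, with the window at (334,261) matching the prediction. I'll hold one more second and then return it.

>>> {"api": "play_rows", "payload": {
  "motion": "0 0 0 0;0 0 0 0;0 0 0 0;0 0 0 0;0 0 0.003 0;0 0 0.005 0;0 0 0.006 0;0 0 0.006 0;0 0 0.003 0;0 0 0 0"
}}

```text
time: 12.7
eef_pos: [0.6291, 0.0131, 0.2871]
tcp_rot: [1.253, 2.88, 0.001]
wrist_force: [0.5, -0.1, -2.3]
finger_gap: 0.0288
finger_force: 39.8
```

>>> {"api": "play_rows", "payload": {
  "motion": "-0.004 -0.008 0 0;-0.008 -0.016 0 0;-0.01 -0.02 0 0;-0.01 -0.02 0 0;-0.01 -0.02 0 0;-0.01 -0.02 0 0;-0.01 -0.02 0 0;-0.01 -0.02 0 0;-0.01 -0.02 0 0;-0.01 -0.02 0 0"
}}

```text
time: 13.7
eef_pos: [0.5355, -0.1726, 0.2862]
tcp_rot: [-1.254, -2.88, 0.0]
wrist_force: [0.3, -0.5, -2.1]
finger_gap: 0.0292
finger_force: 39.8
```

>>> {"api": "play_rows", "payload": {
  "motion": "-0.01 -0.02 0 0;-0.01 -0.02 0 0;-0.01 -0.02 0 0;-0.01 -0.02 0 0;-0.01 -0.02 0 0;-0.01 -0.02 0 0;-0.008 -0.016 0 0;-0.003 -0.006 0 0;0 0 0 0;0 0 0 0"
}}

```text
time: 14.7
eef_pos: [0.4658, -0.3127, 0.2863]
tcp_rot: [-1.254, -2.881, -0.0]
wrist_force: [1.1, -0.5, -2.5]
finger_gap: 0.0288
finger_force: 39.8
```

>>> {"api": "play_rows", "payload": {
  "motion": "0 -0.001 -0.01 0;0 0 -0.02 0;0 0 -0.025 0;0 0 -0.025 0;0 0 -0.025 0;0 0 -0.025 0;0 0 -0.02 0;0 0 -0.015 0;0 0 -0.012 0;0 0 -0.005 0"
}}

```text
time: 15.7
eef_pos: [0.4658, -0.3135, 0.1031]
tcp_rot: [-1.252, -2.88, -0.0]
wrist_force: [-0.3, 0.5, -3.3]
finger_gap: 0.0289
finger_force: 39.8
```

>>> {"api": "play_rows", "payload": {
  "motion": "0 0 -0.003 0;0 0 -0.003 0;0 0 0 0;0 0 0 0;0 0 0 0;0 0 0 0;0 0 0 0;0 0 0 0;0 0 0 0;0 0 0 0"
}}

```text
time: 16.7
eef_pos: [0.4659, -0.3139, 0.0983]
tcp_rot: [-1.253, -2.881, -0.0]
wrist_force: [-0.2, -0.4, -1.3]
finger_gap: 0.0293
finger_force: 39.8
```

>>> {"api": "play_rows", "payload": {
  "motion": "0 0 -0.001 0;0 0 -0.001 0;0 0 0 0;0 0 0 0;0 0 0 0;0 0 0 0;0 0 0 0;0 0 0 0;0 0 0 0;0 0 0 0"
}}

```text
time: 17.7
eef_pos: [0.4659, -0.3139, 0.0963]
tcp_rot: [-1.253, -2.881, -0.0]
wrist_force: [0.4, -0.5, -0.8]
finger_gap: 0.029
finger_force: 39.8
```

>>> {"api": "play_rows", "payload": {
  "motion": "0 0 0 0;0 0 0 0;0 0 0 0;0 0 0 0;0 0 0 0;0 0 0 0;0 0 0 0;0 0 0 0;0 0 0 0;0 0 0 0",
  "fingers": 0
}}

```text
time: 18.7
eef_pos: [0.4659, -0.3139, 0.0963]
tcp_rot: [-1.253, -2.881, -0.0]
wrist_force: [0.1, 0.0, -0.6]
finger_gap: 0.0855
finger_force: 0.0
```

>>> {"api": "play_rows", "payload": {
  "motion": "0 0 0.01 0;0 0 0.02 0;0 0 0.03 0;0 0 0.03 0;0 0 0.03 0;0 0 0.03 0;0 0 0.02 0;0 0 0.01 0;0 0 0 0;0 0 0 0"
}}

```text
time: 19.7
eef_pos: [0.4657, -0.3138, 0.2753]
tcp_rot: [-1.253, -2.88, -0.0]
wrist_force: [0.2, -0.1, -0.6]
finger_gap: 0.0853
finger_force: 0.0
```

```bash
python3 - <<'E'
from h import *
o=status.observe();p=vision.camera_params('wrist');t=vision.snapshot('wrist').copy();print(o['eef_pos'],o['finger_gap'])
for X,z,r in(((.466,-.314),.065,.034),((.466,-.314),.006,.045),((.466,-.314),.156,.015)):
    q=np.array([proj(p,[X[0]+r*np.cos(a),X[1]+r*np.sin(a),z]) for a in np.linspace(0,6.28,60)])
    cv2.polylines(t,[q.astype(np.int32)],True,(0,255,0),1)
put(t,'wrist4.png')
S=vision.camera_params('scene');vision.snapshot('scene')
for k in('scanner','stand_floor'):print(k,[(np.round(d['point'],1),round(d['conf'],2)) for d in vision.spot_point('scene',k)])
E
```

```text
[ 0.46574876 -0.31381311  0.27533005] 0.08529584506271483
scanner [(array([283.2, 166.1]), 0.82), (array([304. , 109.9]), 0.58), (array([243.9, 166.3]), 0.57)]
stand_floor [(array([284.3, 167.2]), 0.82)]
```

View pics/wrist4.png

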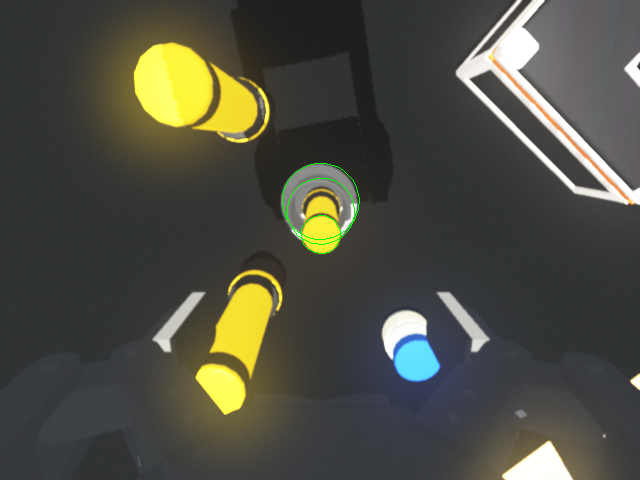

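The scanner stands upright in its cup, with its top at (321,234) matching the overlay. Now to the lid handle.

>>> {"api": "play_rows", "payload": {
  "motion": "0.0106 0.0326 0 -0.07;0.0106 0.0326 0 -0.07;0.0106 0.0326 0 -0.07;0.0106 0.0326 0 -0.07;0.0106 0.0326 0 -0.07;0.0106 0.0326 0 -0.07;0.0106 0.0326 0 -0.07;0.0106 0.0326 0 -0.07;0.0106 0.0326 0 -0.07;0.0106 0.0326 0 -0.07",
  "fingers": 0
}}

```text
time: 20.9
eef_pos: [0.572, 0.0135, 0.2758]
tcp_rot: [-2.168, -2.273, 0.001]
wrist_force: [0.2, 0.5, -1.1]
finger_gap: 0.0855
finger_force: 0.0
```

```bash
python3 - <<'E'
from h import *
from scipy.spatial.transform import Rotation as R
o=status.observe();p=vision.camera_params('wrist');t=vision.snapshot('wrist').copy();Rm=R.from_rotvec(o['tcp_rot']).as_matrix();print(o['eef_pos'],'close ang',np.arctan2(Rm[1,1],Rm[0,1]))
h=cv2.cvtColor(t,cv2.COLOR_RGB2HSV);m=(((h[...,0]<8)|(h[...,0]>172))&(h[...,1]>150)&(h[...,2]>90)).astype(np.uint8)
n,l,s,c=cv2.connectedComponentsWithStats(m);i=1+np.argmax(s[1:,4]);ys,xs=np.nonzero(l==i)
r=cv2.minAreaRect(np.c_[xs,ys].astype(np.float32));print(r)
b=cv2.boxPoints(r);W=np.array([atz(p,*q,.139)[:2] for q in b]);print(W.round(4),W.mean(0))
for k,z in(('lid_handle',.134),('label',.101)):print(k,[(atz(p,d['point'][1],d['point'][0],z).round(4),round(d['conf'],2)) for d in vision.spot_point('wrist',k)])
E
```

```text
[0.57203624 0.01353583 0.27575641] close ang 0.04715933629393526
((321.5, 223.0), (142.0, 17.0), 90.0)
[[ 0.5619  0.0732]
 [ 0.5749  0.0738]
 [ 0.5813 -0.044 ]
 [ 0.5668 -0.0447]] [0.57123977 0.01458868]
lid_handle [(array([0.5702, 0.0127, 0.134 ]), 0.88), (array([0.6248, 0.0247, 0.134 ]), 0.5)]
label [(array([0.6297, 0.0177, 0.101 ]), 0.92)]
```

>>> {"api": "play_rows", "payload": {
  "motion": "-0.001 0 -0.015 0;0 0 -0.025 0;0 0 -0.03 0;0 0 -0.03 0;0 0 -0.025 0;0 0 -0.015 0;0 0 -0.01 0;0 0 -0.006 0;0 0 -0.003 0;0 0 0 0"
}}

```text
time: 22.05
eef_pos: [0.5711, 0.012, 0.1177]
tcp_rot: [2.165, 2.276, 0.001]
wrist_force: [-0.8, 0.0, -0.2]
finger_gap: 0.085
finger_force: 0.0
```

>>> {"api": "play_rows", "payload": {
  "motion": "0 0 0 0;0 0 0 0;0 0 0 0;0 0 0 0;0 0 0 0;0 0 0 0;0 0 0 0;0 0 0 0;0 0 0 0;0 0 0 0",
  "fingers": 255,
  "grip_force": 90
}}

```text
time: 23.05
eef_pos: [0.5711, 0.0121, 0.1177]
tcp_rot: [2.165, 2.276, 0.001]
wrist_force: [-0.8, -0.3, 6.3]
finger_gap: 0.0125
finger_force: 88.8
```

>>> {"api": "play_rows", "payload": {
  "motion": "0 0 0.001 0;0 0 0.001 0;0 0 0.001 0;0 0 0.001 0;0 0 0.001 0;0 0 0.001 0;0 0 0.001 0;0 0 0.001 0;0 0 0.001 0;0 0 0.001 0"
}}

```text
time: 24.05
eef_pos: [0.5713, 0.0121, 0.1281]
tcp_rot: [2.165, 2.276, 0.001]
wrist_force: [-0.7, -0.7, -0.4]
finger_gap: 0.0118
finger_force: 90.0
```

>>> {"api": "play_rows", "payload": {
  "motion": "0 0 0.002 0;0 0 0.002 0;0 0 0.002 0;0 0 0.002 0;0 0 0.002 0;0 0 0.002 0;0 0 0.002 0;0 0 0.002 0;0 0 0.002 0;0 0 0.002 0"
}}

```text
time: 25.05
eef_pos: [0.5709, 0.0121, 0.1475]
tcp_rot: [-2.165, -2.276, 0.0]
wrist_force: [-1.1, 0.7, -4.5]
finger_gap: 0.0118
finger_force: 89.6
```

>>> {"api": "play_rows", "payload": {
  "motion": "0 0 0.002 0;0 0 0.002 0;0 0 0.002 0;0 0 0.002 0;0 0 0.001 0;0 0 0.001 0;0 0 0 0;0 0 0 0;0 0 0 0;0 0 0 0"
}}

```text
time: 26.05
eef_pos: [0.5709, 0.0121, 0.1572]
tcp_rot: [-2.165, -2.276, 0.0]
wrist_force: [-1.0, -0.1, -3.1]
finger_gap: 0.0121
finger_force: 89.5
```

```bash
python3 - <<'E'
from h import *
o=status.observe();print(o['eef_pos'],o['wrist_force'],o['finger_force'])
p=vision.camera_params('scene');t=vision.snapshot('scene').copy()
a=.05;c,s=np.cos(a),np.sin(a)
for dz,col in((.0,(255,0,0)),(.04,(0,255,0))):
    for x in(-.1,.1):
        for y in(-.12,.12):
            q=proj(p,[.5711+c*x-s*y,.013+s*x+c*y,.1+dz]).astype(int);cv2.circle(t,tuple(q),2,col,-1)
put(t,'scene3.png',(200,130,440,370),2.5)
print('label',[(np.round(d['point'],1),round(d['conf'],2)) for d in vision.spot_point('scene','label')],proj(p,[.63,.0155,.101]),proj(p,[.63,.0155,.141]))
E
```

```text
[0.57088743 0.01207974 0.15719468] [-1.01155938 -0.08899948 -3.13477829] 89.54895257949829
label [(array([272.8, 336.9]), 0.87), (array([289.9, 323. ]), 0.72)] [335.41990282 284.03202154] [335.95580995 271.63897114]
```

View pics/scene3.png

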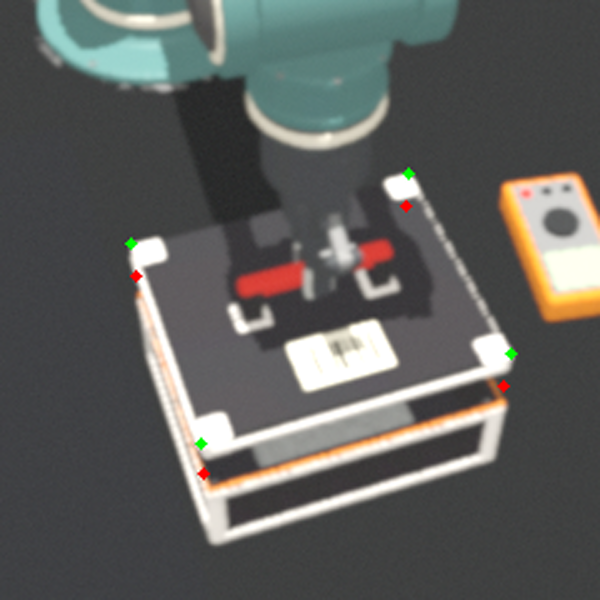

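The picture shows the lid level and open by about 4 cm: its corners sit near the green 40 mm marks, and it's held by the handle with no noticeable side force. Handing in.

```bash
python3 -c "
from h import *
print(hand_in())"
```

```text
the job is handed in; nothing more can be done
None
```

The job is handed in, though it returned no verdict: the scanner was held steady over the label and put back in its stand, and the lid is free of its seal and held level about 4 cm open by its handle.

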